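# Hand over the sectioning bench: park the blades, then sort blocks and vials

## Task

Clear the handful left at the front of the bench after sectioning. First, before moving anything else, make the blades safe: slide the blade dispenser, outlet end leading, in under the guard bar of its dock until it is fully home against the stop. Then lay the two tissue blocks flat in the block tray, one in each bay, and stand the two vials upright in the vial stand, one in each well; which block or vial goes left or right does not matter.

Things in the scene. Friction and masses are not known exactly. Their poses are not given: they have to be found in the camera images.
- dispenser: Blade dispenser: flat white plastic magazine, blue ribbed slide on top, 30 (its x) x 72 (its y) x 16 mm high, 60 g, lying flat. Origin: centre of underside. Outlet end: -y; body front 30 mm from the origin, then a 6 mm nub; rear end at +36 mm. The outlet starts pointing away from the robot (within 0.3 rad of world x). Grip across the 30 mm width 20 mm behind the origin, to keep out of the bar.
- block_1: Tissue block: cream wax with a reddish tissue patch in a flat white plastic cassette, 28 (its x) x 41 (its y) x 10 mm high, 20 g, lying wax up. Rim 2 mm high; the wax on it is 24 x 34 mm, its top 9 mm above the underside. Origin: centre of underside. Grip across the short side. At the start its y axis is within 0.5 rad of world x.
- block_2: The second tissue block, same kind and size as block_1.
- vial_1: Round amber vial with screw cap, 27 mm diameter, 50 mm high with cap (straight body up to about 38 mm), 40 g, standing upright. Origin: centre of underside. Grip the upper half of the body, fingertips 18 mm or more above its base, to stay clear of the stand's top.
- vial_2: Round white vial with screw cap, same size as vial_1, standing upright.
- dock: Dispenser dock, fixed aluminium bracket. Origin: on the table below the stop's face, slot centre line; x = direction of insertion (within 0.2 rad of world x). Plate top (slot floor) z 4 mm, plate from x -71 mm; cheeks and grey guard bar from the open mouth x -32 mm to the stop x 0 (gap in it for the nub); slot 42 mm wide, bar underside z 30, top 38 mm. Home: dispenser origin at x -30 mm.
- block_tray: Fixed stainless tray, 112 (its x) x 90 (its y) x 12 mm high (rim bead 14 mm), walls and floor 3 mm, a cross wall at x = 0 making two bays. Origin: centre of underside; bay centres at x -27 and +27 mm, y 0; each bay is 51 (x) by 84 mm (y) inside. Its x axis is within 0.2 rad of world x.
- vial_stand: Fixed white plastic block, 112 (its x) x 60 (its y) x 18 mm high, with two round flat-bottomed wells, 43 mm diameter, 14 mm deep (floors at z 4 mm). Origin: centre of underside; well centres at x -27 and +27 mm, y 0. Its x axis is within 0.2 rad of world x.

How it is judged:
By the outcome, as a careful person would: the job done as asked, in the order asked, and still so for the second after the job is handed in, with the robot touching nothing.
It also fails if it takes over 96 s, if anything falls off the work surface, if the arm or the gripper's body presses on something with over 40 N, if the wrist force passes 120 N, or if a joint passes its speed limit or range.

## Robot

A 6-joint arm with a two-finger parallel gripper is mounted at the origin on a cart in front of the work surface, level with it; the furniture and walls round the work are solid. World frame = base frame: x ahead of the robot, y to its left, z up, the work surface at z = 0. Lengths are in m, angles in degrees, forces in N, time in s.
With the tool pointing down it reaches from about 0.4 to 0.825 m from the base axis. Payload 7 kg.
Tool frame: the origin (TCP) lies midway between the tips of the shut fingers; the grasp point (between the pads) lies 19 mm behind it; z points along the fingers, y is the line along which they close (so a half turn about z gives the same grasp; the last joint's range is limited). The gripper opens to 88 mm and grips with 3 to 60 N. Pads are 19 mm wide; open, the fingers measure 130 mm over their backs; the gripper's body (78 mm by 193 mm) begins 47 mm behind the grasp point.
Start: joints at [83.199, 20.546, 0.682, 0, -70.136, -16.507], TCP at [0.267, 0.62, 0.227] pointing down, gripper open.
Joint ranges: [-176.03, 176.03], [-82.01, 121.73], [-58.28, 71.71], [-173.87, 95.51], [-174.79, -0.11], [-173.66, 173.66]. Speed limits (degrees/s): [136.94, 136.94, 172.46, 180, 180, 180].

## Interface

Orientations are given as [roll, pitch, yaw] about the fixed x, y, z axes, in that order (R = Rz(yaw) Ry(pitch) Rx(roll)).
In Python, from plant import ctrl gives the robot as it stands. The module is installed in compiled form; this text tells all that it offers.
- The arm moves only by the tool play_rows, never from a script. Its argument "commands" is a list that holds one entry, the list of rows, each a list of 7 numbers: the turn, a rotation vector about the tool's x, y, z in rad, then the shift along the tool's x, y, z in cm, then the finger opening in cm, from 0 to 8.76. In form: [[[ax, ay, az, x, y, z, grip], ...]]. A call has 1 to 8 rows; each row is the pose to reach, as a shift and turn from the pose commanded when the call began, along the tool's axes at that moment; what a row does not reach only later rows make up. A row lasts 1/12 s, in which the tool goes at most 41.7 mm and 7.16 degrees, less where a joint would pass 70% of its speed; a pose out of reach is approached as far as the arm can. A call with a gripper value outside its range is refused whole. The fingers move at their own pace and stop on an object; the grip force is fixed at half the most. Time passes only in rows, so rows that repeat a pose let the fingers close. It gives the time, the measured TCP pose, the force, the opening and the grip force at its end, in the units of the state.
- ctrl.get_obs(): the state, without advancing time (a new reading comes with each control period).
- ctrl.snapshot(name): name is "scene" or "top" or "wrist"; returns a dict with "color" (384x512x3 uint8, red, green, blue), "camera_matrix" (3x3 intrinsics, pixels), "origin" and "rotation" of the camera in the world; the wrist camera has in their place "hand_eye" (4x4, takes a point from camera to tool coordinates, whose origin is the TCP and whose axes are the flange's). Camera axes: x right, y down, z forward; pixel columns grow to the right and rows downward; lengths in m; the calibration is good to about 2 mm. A picture is of the moment at which its call begins: read the wrist's pose just before it. There is no depth.
- ctrl.close_job(): hands the job in; it is judged then, once.
Trained networks look in a picture, given as the dict that the camera call returned (one of the last four; its "shot" number tells which), for a name from the list of things; names that differ only in an ending like _2 or _b are one class to them, and where a whole thing is asked for, a point or a joint stands for the part that bears it (a point fixed in the world has none). Each returns a list of dicts, best first, with "conf" (0 to 1); they miss things now and then, are a little off and sometimes report something else, mostly with a low value. They report only what shows in the picture. A call takes as long as a camera call.
- ctrl.find_in(picture, name): "bbox" ([left, top, width, height] in pixels, round what is visible of it).
The state is a dict: "clock": time; "joint_pos": joint angles; "qvel": joint speeds; "tau": joint torques, N m; "tool_pos": TCP position; "orientation": TCP orientation; "force": force on the tool from outside, world axes, zero at the start; "moment": the same for the moment, N m; "opening": finger opening in m; "gripper_force": force on a finger pad.
Only numpy, scipy, OpenCV 4.12 (cv2) and the standard library are available. Lean on these libraries where they do the work, as an engineer would, in place of code of your own. Each camera call takes 0.05 s, during which the arm holds its last target. There are 200 camera calls.

## Working session

There is one attempt and no reset: what is moved stays moved. The work goes in short steps, Python scripts to look and compute and a tool call to move; the robot and the scene stay as the last step left them, time stands still between calls to the robot, and variables do not carry over. Pictures are saved under pics/ and viewed, at most 15 in all, crops included, and the job is handed in when it is done.

Besides the shell and the picture viewer there is one more tool, called after ">>>" as name(argument=value, ...), one argument or row to a line, values as JSON. play_rows: Moves the arm, as the interface text tells. Its arguments: {"type":"object","properties":{"commands":{"type":"array","items":{"type":"array","items":{"type":"array","items":{"type":"number"}}}}},"required":["commands"]}

```bash
mkdir -p pics; ls
cat > s0.py <<'E'
from plant import ctrl
import cv2,pickle
o=ctrl.get_obs();print({k:o[k] for k in('clock','tool_pos','orientation','opening')})
D={}
for n in('scene','top','wrist'):
    s=ctrl.snapshot(n);D[n]=s
    cv2.imwrite(f'pics/{n}0.png',s['color'][:,:,::-1])
    print(n,s['camera_matrix'].tolist(),{k:s[k].tolist() for k in('origin','rotation','hand_eye') if k in s})
    if n!='wrist':
        for q in('dispenser','block_1','vial_1','dock','block_tray','vial_stand'):
            print(q,[( [round(v) for v in d['bbox']],round(d['conf'],2)) for d in ctrl.find_in(s,q)][:4])
pickle.dump((o,D),open('d0.pkl','wb'))
E
python3 s0.py
```

```text
pics
{'clock': 0.0, 'tool_pos': array([0.26693052, 0.61946722, 0.22561667]), 'orientation': array([ 1.79906100e+02, -7.20263202e-03, -2.33168736e+01]), 'opening': 0.08725532255727322}
scene [[481.27656419750485, 0.0, 259.4769521620193], [0.0, 481.27656419750485, 196.8040221043273], [0.0, 0.0, 1.0]] {'origin': [0.2072778649534617, 0.4011330697167365, 0.602616771798729], 'rotation': [-131.64539981146564, 0.9007567172814341, -150.55268896514875]}
dispenser [([298, 190, 39, 24], 0.83), ([212, 155, 74, 51], 0.35)]
block_1 [([291, 226, 22, 16], 0.74), ([329, 171, 20, 14], 0.49)]
vial_1 [([240, 269, 19, 28], 0.62), ([269, 242, 18, 28], 0.59)]
dock [([200, 191, 56, 50], 0.98)]
block_tray [([209, 158, 76, 46], 0.62)]
vial_stand [([249, 139, 67, 31], 0.85)]
top [[367.940242800028, 0.0, 256.69516322778287], [0.0, 367.940242800028, 186.91348217490577], [0.0, 0.0, 1.0]] {'origin': [0.34794761223996956, -0.14004455274534608, 0.8688527680240368], 'rotation': [-168.59951950881626, -0.03487168285054526, -89.71996042257871]}
dispenser [([278, 205, 18, 30], 0.77)]
block_1 [([321, 214, 13, 20], 0.67), ([246, 217, 18, 19], 0.63)]
vial_1 []
dock [([226, 152, 30, 37], 0.75)]
block_tray [([265, 136, 42, 50], 0.6)]
vial_stand [([313, 146, 31, 45], 0.75)]
wrist [[336.18880567047324, 0.0, 254.6108137764928], [0.0, 336.18880567047324, 187.49728875513838], [0.0, 0.0, 1.0]] {'hand_eye': [[0.000303795667135455, -0.9592946688651381, -0.2824068802191588, 0.07626519337917212], [0.9999997341046601, 0.00010420868556998453, 0.0007217556090788745, 7.79590710617839e-05], [-0.0006629470582293182, -0.2824070243947121, 0.9592944454513028, -0.15739300890104516], [0.0, 0.0, 0.0, 1.0]]}
```

Run:
```python
import cv2
a=cv2.imread('pics/scene0.png')[110:330,150:410];cv2.imwrite('pics/sc0.png',cv2.resize(a,None,fx=2.7,fy=2.7,interpolation=2))
a=cv2.imread('pics/top0.png')[110:290,170:390];cv2.imwrite('pics/tp0.png',cv2.resize(a,None,fx=3.3,fy=3.3,interpolation=2))
```

```text
(no output)
```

View pics/sc0.png

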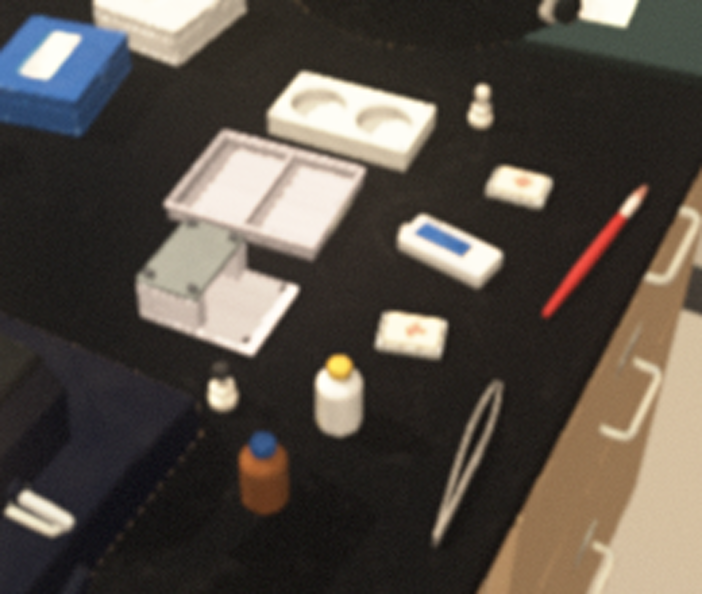

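View pics/tp0.png

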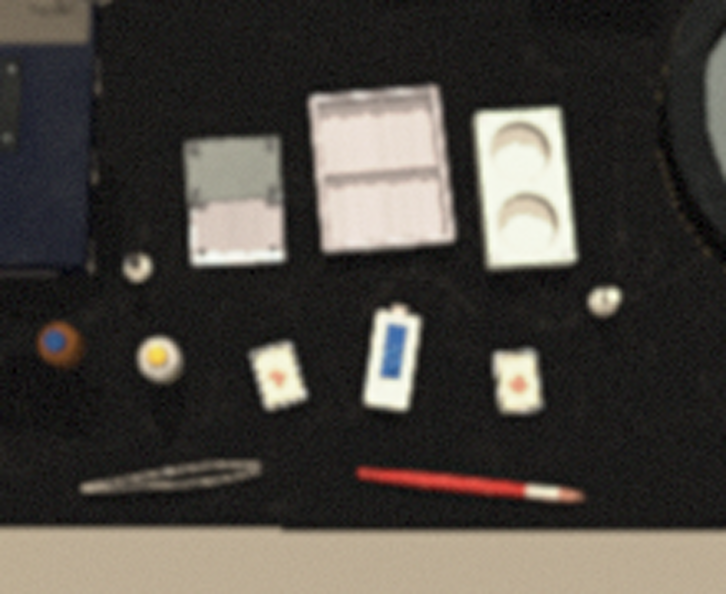

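```bash
cat > h.py <<'E'
import numpy as np,cv2,pickle
from scipy.spatial.transform import Rotation as Rn
def rot(a): return Rn.from_euler('xyz',a,degrees=True).as_matrix()
def cam(s,o=None):
    if 'hand_eye' in s:
        H=s['hand_eye'];R=rot(o['orientation']);return R@H[:3,:3],R@H[:3,3]+np.array(o['tool_pos']),s['camera_matrix']
    r=np.array(s['rotation'])
    return (rot(r) if r.size==3 else r),np.array(s['origin']),s['camera_matrix']
def ray(c,p):
    R,t,K=c;return R@np.linalg.solve(K,[p[0],p[1],1]),t
def onz(c,p,z):
    d,t=ray(c,p);return t+d*(z-t[2])/d[2]
def proj(c,P):
    R,t,K=c;q=(np.atleast_2d(P)-t)@R;return (q/q[:,2:])[:,:2]@K[:2,:2].T+K[:2,2]
def tri(rays):
    A=np.zeros((3,3));b=np.zeros(3)
    for d,t in rays:
        d=d/np.linalg.norm(d);M=np.eye(3)-np.outer(d,d);A+=M;b+=M@t
    return np.linalg.solve(A,b)
def tcp_move(o,pos,yaw_deg):
    """shift (cm, tool axes) and az (rad) from o's pose to a tool-down pose"""
    R=rot(o['orientation']);T=rot([180,0,yaw_deg])
    return np.r_[Rn.from_matrix(R.T@T).as_rotvec(),R.T@(np.array(pos)-o['tool_pos'])*100].round(3)
E
python3 - <<'E'
from h import *
o,D=pickle.load(open('d0.pkl','rb'))
c=cam(D['top']);s=cam(D['scene'])
T=lambda p:(p[0]/3.3+170,p[1]/3.3+110)
S=lambda p:(p[0]/2.7+150,p[1]/2.7+110)
for n,p,q,z in[('amber cap',(55,341),(263,443),.05),('white cap',(158,354),(340,366),.05),('disp',(392,358),(446,248),.016),('nub',(399,310),(405,228),.008),('rear',(387,405),(490,270),.016),
 ('blk1',(278,376),(414,329),.009),('blk2',(517,382),(522,182),.009),('dockNL',(191,265),(251,352),.004),('dockNR',(285,260),(297,289),.004),('barFL',(183,142),(139,283),.038),('barFR',(279,136),(191,222),.038),
 ('trFL',(309,95),(167,205),.013),('trFR',(437,86),(227,132),.013),('trNR',(455,241),(362,173),.013),('trNL',(322,251),(312,252),.013),
 ('stFL',(474,112),(270,115),.018),('stFR',(560,108),(305,74),.018),('stNR',(577,263),(436,103),.018),('stNL',(487,269),(405,152),.018)]:
    print(n,onz(c,T(p),z).round(3),onz(s,S(q),z).round(3),'tri',tri([ray(c,T(p)),ray(s,S(q))]).round(3))
print(rot(o['orientation']).round(2))
E
```

```text
amber cap [0.452 0.017 0.05 ] [0.452 0.021 0.05 ] tri [0.453 0.018 0.046]
white cap [ 0.443 -0.053  0.05 ] [ 0.442 -0.049  0.05 ] tri [ 0.444 -0.053  0.045]
disp [ 0.445 -0.215  0.016] [ 0.444 -0.205  0.016] tri [ 0.447 -0.215  0.006]
nub [ 0.481 -0.221  0.008] [ 0.481 -0.218  0.008] tri [ 0.482 -0.221  0.006]
rear [ 0.412 -0.211  0.016] [ 0.41  -0.199  0.016] tri [ 0.414 -0.212  0.004]
blk1 [ 0.433 -0.134  0.009] [ 0.433 -0.133  0.009] tri [ 0.433 -0.134  0.007]
blk2 [ 0.43  -0.304  0.009] [ 0.429 -0.302  0.009] tri [ 0.429 -0.304  0.008]
dockNL [ 0.514 -0.071  0.004] [ 0.516 -0.07   0.004] tri [ 0.515 -0.07   0.004]
dockNR [ 0.518 -0.139  0.004] [ 0.519 -0.134  0.004] tri [ 0.52  -0.138 -0.001]
barFL [ 0.596 -0.066  0.038] [ 0.591 -0.06   0.038] tri [ 0.597 -0.066  0.031]
barFR [ 0.601 -0.134  0.038] [ 0.594 -0.125  0.038] tri [ 0.603 -0.135  0.028]
trFL [ 0.64  -0.156  0.013] [ 0.636 -0.156  0.013] tri [ 0.639 -0.157  0.012]
trFR [ 0.648 -0.251  0.013] [ 0.643 -0.248  0.013] tri [ 0.648 -0.252  0.01 ]
trNR [ 0.531 -0.261  0.013] [ 0.532 -0.252  0.013] tri [ 0.534 -0.262  0.005]
trNL [ 0.523 -0.166  0.013] [ 0.523 -0.161  0.013] tri [ 0.524 -0.165  0.009]
stFL [ 0.626 -0.277  0.018] [ 0.622 -0.276  0.018] tri [ 0.625 -0.278  0.016]
stFR [ 0.63  -0.34   0.018] [ 0.625 -0.336  0.018] tri [ 0.63  -0.341  0.013]
stNR [ 0.514 -0.347  0.018] [ 0.518 -0.349  0.018] tri [ 0.515 -0.346  0.02 ]
stNL [ 0.509 -0.283  0.018] [ 0.513 -0.283  0.018] tri [ 0.511 -0.282  0.019]
[[ 0.92 -0.4  -0.  ]
 [-0.4  -0.92 -0.  ]
 [ 0.    0.   -1.  ]]
```

Run:
```python
import cv2,numpy as np
a=cv2.imread('pics/scene0.png');b=cv2.imread('pics/top0.png')
cv2.imwrite('pics/both.png',cv2.resize(np.vstack([a,b]),(390,584),interpolation=3))
```

```text
(no output)
```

View pics/both.png

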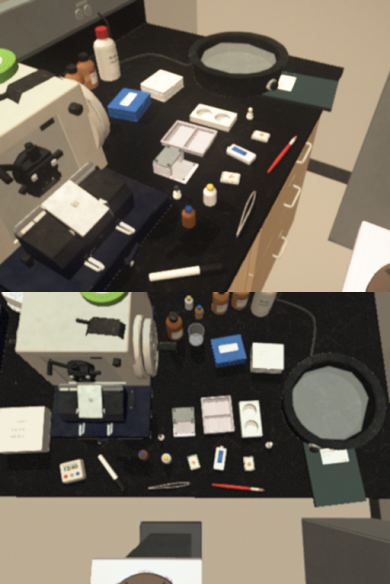

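>>> play_rows(
  commands=[
    [[0,0,-0.407,19.5,24.2,-3.5,8.7],[0,0,-0.407,19.5,24.2,-3.5,8.7],[0,0,-0.407,19.5,24.2,-3.5,8.7],[0,0,-0.407,19.5,24.2,-3.5,8.7],[0,0,-0.407,19.5,24.2,-3.5,8.7],[0,0,-0.407,19.5,24.2,-3.5,8.7],[0,0,-0.407,19.5,24.2,-3.5,8.7],[0,0,-0.407,19.5,24.2,-3.5,8.7]],
  ],
)

```text
clock: 1.42
tool_pos: [0.3507, 0.3169, 0.2626]
orientation: [-179.9, -0.0, -0.0]
force: [0.1, 0.0, 0.2]
opening: 0.0872
gripper_force: 0.0
```

>>> play_rows(
  commands=[
    [[0,0,0,5,30,0,5],[0,0,0,5,30,0,5],[0,0,0,5,30,0,5],[0,0,0,5,30,0,5],[0,0,0,5,30,0,5],[0,0,0,5,30,0,5],[0,0,0,5,30,0,5],[0,0,0,5,30,0,5]],
  ],
)

```text
clock: 2.08
tool_pos: [0.4001, 0.0165, 0.262]
orientation: [180.0, -0.0, -0.1]
force: [-0.7, 0.8, -0.7]
opening: 0.0501
gripper_force: 0.0
```

>>> play_rows(
  commands=[
    [[0,0,0,10,13.7,2,5],[0,0,0,10,13.7,2,5],[0,0,0,10,13.7,2,5],[0,0,0,10,13.7,2,5],[0,0,0,10,13.7,2,5],[0,0,0,10,13.7,2,5],[0,0,0,10,13.7,2,5]],
  ],
)

```text
clock: 2.67
tool_pos: [0.5002, -0.1169, 0.2411]
orientation: [180.0, 0.1, -0.1]
force: [-0.2, 1.0, 0.7]
opening: 0.0501
gripper_force: 0.0
```

```bash
cat > look.py <<'E'
import sys
from plant import ctrl
from h import *
def look(tag):
    o=ctrl.get_obs();s=ctrl.snapshot('wrist');pickle.dump((o,s),open(f'w{tag}.pkl','wb'))
    cv2.imwrite(f'pics/w{tag}.png',cv2.resize(s['color'][:,:,::-1],(768,576),interpolation=cv2.INTER_CUBIC))
    print(o['clock'],o['tool_pos'],o['orientation']);return o,s
if __name__=='__main__': look(sys.argv[1])
E
python3 look.py 1
```

```text
2.6667 [ 0.50018458 -0.11688928  0.24112425] [ 1.79999799e+02  6.47567449e-02 -8.53857768e-02]
```

View pics/w1.png

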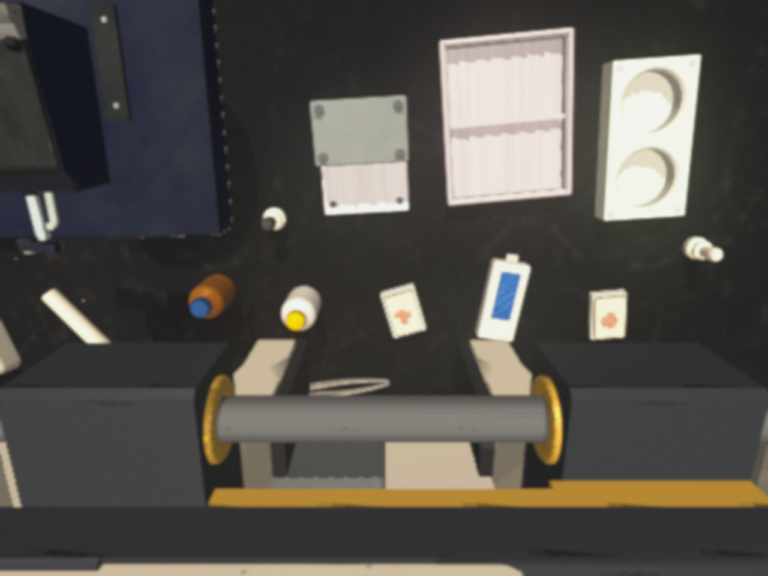

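>>> play_rows(
  commands=[
    [[0,0,0,0,12,0,5],[0,0,0,0,12,0,5],[0,0,0,0,12,0,5],[0,0,0,0,12,0,5],[0,0,0,0,12,0,5]],
  ],
)

```text
clock: 3.13
tool_pos: [0.5001, -0.2367, 0.2421]
orientation: [-180.0, -0.0, -0.1]
force: [-0.6, 0.9, -1.0]
opening: 0.0498
gripper_force: 0.0
```

```bash
python3 look.py 2
```

```text
3.1333 [ 0.50013215 -0.23672428  0.2420531 ] [-1.79998361e+02 -4.57127264e-02 -5.91688346e-02]
```

View pics/w2.png

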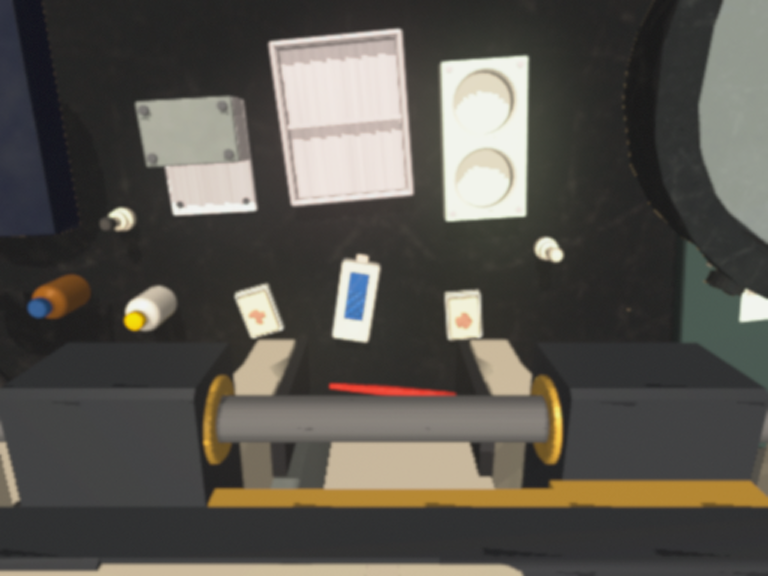

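Run:
```python
from h import *
C=[]
for k in '12':
    o,s=pickle.load(open(f'w{k}.pkl','rb'));C.append(cam(s,o))
f=lambda p:((p[0]+.5)/1.5-.5,(p[1]+.5)/1.5-.5)
pts={'disp':([(491,258),(530,264),(510,341),(477,335),(512,256)],[(343,257),(380,262),(368,342),(333,337),(362,257)],.016),
'b1':([(380,294),(412,283),(427,329),(395,338)],[(235,293),(268,285),(283,331),(249,338)],.006),
'b2':([(588,291),(627,290),(627,338),(592,340)],[(445,291),(480,290),(482,338),(447,340)],.006),
'plate':([(325,215),(409,210)],[(173,215),(257,210)],.004),
'bar':([(311,101),(408,95),(409,161),(316,167)],[(136,101),(240,96),(247,161),(147,166)],.038),
'tray':([(440,41),(573,28),(572,194),(449,205)],[(269,42),(402,30),(412,194),(292,205)],.014),
'stand':([(611,61),(700,55),(687,216),(604,217)],[(440,62),(528,56),(526,215),(444,220)],.018),
'well':([(651,100),(645,177)],[(483,103),(485,178)],.018),
'vials':([(200,309),(296,321)],[(38,309),(135,321)],.05)}
for n,(a,b,z) in pts.items():
    A=np.array([onz(C[0],f(p),z) for p in a]);B=np.array([onz(C[1],f(p),z) for p in b])
    t=np.array([tri([ray(C[0],f(p)),ray(C[1],f(q))]) for p,q in zip(a,b)])
    M=(A+B)/2;print(n,'tri z',(t[:,2]*1e3).round(),'mean xy',M[:4,:2].mean(0).round(4))
    print((M[:,:2]*1e3).round(1).tolist(),'A-B',((A-B)[:,:2].mean(0)*1e3).round(1))
    if len(M)>=4:
        e=[np.degrees(np.arctan2(*(v[:2][::-1]))) for v in(M[0]-M[3],M[1]-M[2])];l=[np.degrees(np.arctan2(*((M[0]-M[1])[:2][::-1])))-90,np.degrees(np.arctan2(*((M[3]-M[2])[:2][::-1])))-90];print('yaw',np.round(e+l,1))
```

```text
disp tri z [2. 8. 5. 9. 7.] mean xy [ 0.4477 -0.2143]
[[483.0, -204.2], [478.5, -234.1], [412.1, -223.5], [417.0, -195.6], [483.8, -219.8]] A-B [-0.1  3. ]
yaw [-7.5 -9.  -8.5 -9.9]
b1 tri z [ 2. -3.  8. 15.] mean xy [ 0.4346 -0.1348]
[[450.4, -115.9], [458.5, -142.6], [418.3, -154.2], [411.1, -126.4]] A-B [0.4 0.1]
yaw [15.  16.  16.8 14.5]
b2 tri z [-5.  6. 11. 12.] mean xy [ 0.4314 -0.3044]
[[452.3, -286.7], [453.2, -316.9], [410.9, -321.7], [409.1, -292.5]] A-B [-0.3 -0.1]
yaw [7.6 6.6 1.6 3.5]
plate tri z [4. 2.] mean xy [ 0.5165 -0.1054]
[[514.6, -72.4], [518.4, -138.5]] A-B [-0.3  0.4]
bar tri z [34. 17. 16. 34.] mean xy [ 0.5773 -0.1047]
[[597.1, -70.0], [600.5, -137.9], [557.6, -139.3], [553.9, -71.7]] A-B [-0.4  4. ]
yaw [2.3 1.8 2.9 3.1]
tray tri z [13.  9. 18. 13.] mean xy [ 0.5846 -0.2091]
[[637.6, -157.8], [645.4, -250.1], [531.9, -260.2], [523.7, -168.1]] A-B [-0.1  0.2]
yaw [5.2 5.1 4.9 5.1]
stand tri z [16. 16. 24. 22.] mean xy [ 0.5705 -0.3118]
[[624.1, -277.1], [627.9, -338.4], [516.1, -347.2], [513.9, -284.7]] A-B [ 0.1 -0.5]
yaw [3.9 4.5 3.5 2. ]
well tri z [16. 13.] mean xy [ 0.5711 -0.3108]
[[597.7, -308.8], [544.5, -312.8]] A-B [0.8 1. ]
vials tri z [48. 48.] mean xy [ 0.448  -0.0189]
[[452.7, 16.0], [443.2, -53.9]] A-B [-0.1  0.7]
```

>>> play_rows(
  commands=[
    [[0,0,0.148,-6.9,-2.4,8,5],[0,0,0.148,-6.9,-2.4,8,5],[0,0,0.148,-6.9,-2.4,8,5],[0,0,0.148,-6.9,-2.4,18,5],[0,0,0.148,-6.9,-2.4,18,5],[0,0,0.148,-6.9,-2.4,18,5],[0,0,0.148,-6.9,-2.4,20,5],[0,0,0.148,-6.9,-2.4,20,5]],
  ],
)

```text
clock: 3.85
tool_pos: [0.4295, -0.2105, 0.039]
orientation: [-180.0, 0.3, -8.3]
force: [-0.2, 0.0, -0.2]
opening: 0.0499
gripper_force: 0.0
```

>>> play_rows(
  commands=[
    [[0,0,0,0,0,1.5,5],[0,0,0,0,0,3,5],[0,0,0,0,0,3.8,5],[0,0,0,0,0,3.8,5]],
  ],
)

```text
clock: 4.18
tool_pos: [0.4313, -0.2116, 0.0034]
orientation: [180.0, 0.1, -8.4]
force: [-0.6, 0.3, -0.0]
opening: 0.0499
gripper_force: 0.0
```

>>> play_rows(
  commands=[
    [[0,0,0,0,0,0,2.5],[0,0,0,0,0,0,2.5],[0,0,0,0,0,0,2.5],[0,0,0,0,0,0,2.5],[0,0,0,0,0,0,2.5],[0,0,0,0,0,0,2.5]],
  ],
)

```text
clock: 4.68
tool_pos: [0.4321, -0.2126, 0.0044]
orientation: [-180.0, -0.1, -8.5]
force: [-1.0, 2.6, 7.0]
opening: 0.0296
gripper_force: 30.0
```

>>> play_rows(
  commands=[
    [[0,0,0,0,0,-1.5,2.5],[0,0,0,0,0,-4,2.5],[0,0,0,0,0,-5.5,2.5],[0,0,0,0,0,-5.5,2.5]],
  ],
)

```text
clock: 5.02
tool_pos: [0.4336, -0.2129, 0.0617]
orientation: [180.0, -0.3, -8.4]
force: [0.7, -0.4, -1.5]
opening: 0.0296
gripper_force: 30.0
```

>>> play_rows(
  commands=[
    [[0,0,-0.05,1,-2.8,0,2.5],[0,0,-0.1,2.2,-5.6,0,2.5],[0,0,-0.15,3.3,-8.4,0,2.5],[0,0,-0.201,4.43,-11.3,0,2.5],[0,0,-0.201,4.43,-11.3,0,2.5],[0,0,-0.201,4.43,-11.3,0,2.5],[0,0,-0.201,4.43,-11.3,0,2.5]],
  ],
)

```text
clock: 5.6
tool_pos: [0.4913, -0.1072, 0.058]
orientation: [-180.0, 0.1, 3.0]
force: [-0.6, -0.2, -1.3]
opening: 0.0298
gripper_force: 30.0
```

```bash
python3 look.py 3
```

```text
5.6 [ 0.49130802 -0.10719086  0.05800082] [-1.79995399e+02  7.11195215e-02  3.04477612e+00]
```

View pics/w3.png

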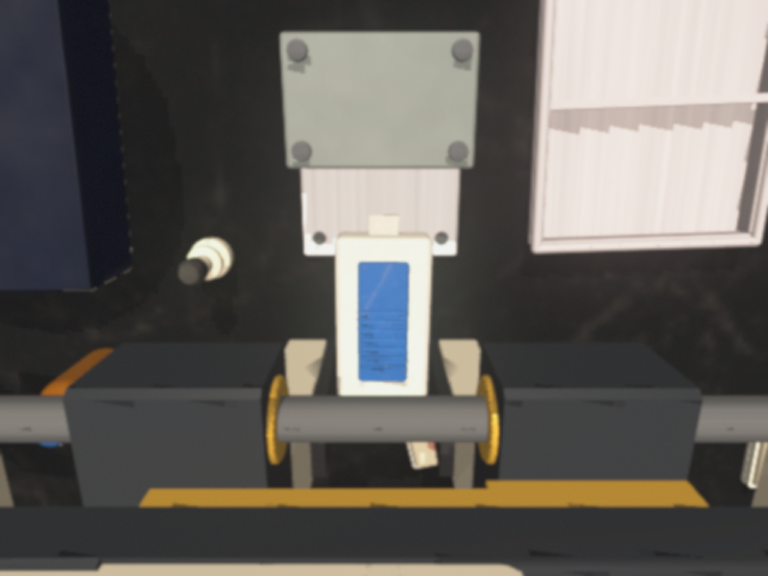

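>>> play_rows(
  commands=[
    [[0,0,0,0,0,2,2.5],[0,0,0,0,0,4,2.5],[0,0,0,0,0,4.5,2.5],[0,0,0,0,0,4.8,2.5],[0,0,0,0,0,4.9,2.5],[0,0,0,0,0,4.9,2.5]],
  ],
)

```text
clock: 6.15
tool_pos: [0.4922, -0.1076, 0.01]
orientation: [180.0, -0.0, 3.0]
force: [-0.4, -0.1, -0.5]
opening: 0.0296
gripper_force: 30.0
```

```bash
python3 look.py 4; python3 -c "
from plant import ctrl
print(ctrl.get_obs()['force'])"
```

```text
6.15 [ 0.49220195 -0.10758717  0.01001222] [ 1.79995088e+02 -2.21485837e-02  3.01945227e+00]
[-0.2759056  -0.23563391 -1.16156274]
```

View pics/w4.png

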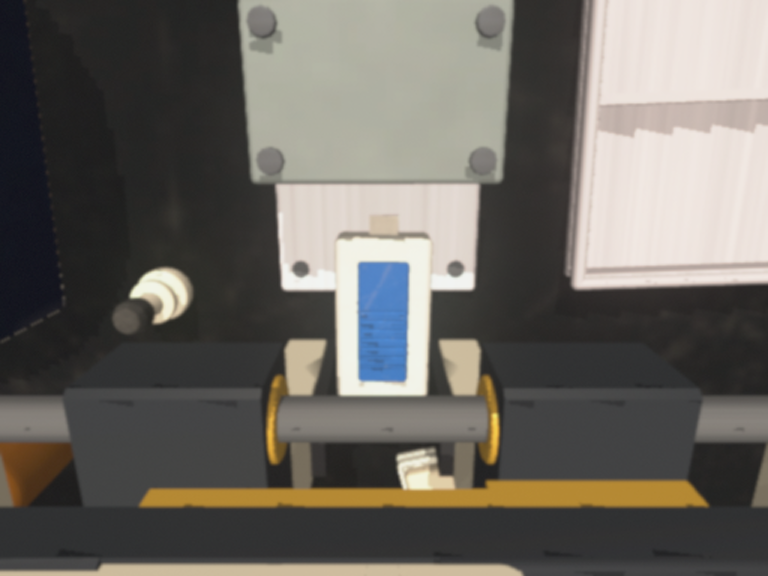

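>>> play_rows(
  commands=[
    [[0,0,0,0,-0.15,0,2.5],[0,0,0,0.8,-0.15,0.05,2.5],[0,0,0,1.6,-0.15,0.05,2.5],[0,0,0,2.4,-0.15,0.05,2.5],[0,0,0,3.2,-0.15,0.05,2.5],[0,0,0,3.8,-0.15,0.05,2.5],[0,0,0,4.1,-0.15,0.05,2.5],[0,0,0,4.1,-0.15,0.05,2.5]],
  ],
)

```text
clock: 6.87
tool_pos: [0.5336, -0.1035, 0.0088]
orientation: [180.0, 0.0, 3.0]
force: [0.2, -0.7, -0.1]
opening: 0.0296
gripper_force: 30.0
```

>>> play_rows(
  commands=[
    [[0,0,0,0.2,0,0,2.5],[0,0,0,0.2,0,0,2.5]],
  ],
)

```text
clock: 7.03
tool_pos: [0.5348, -0.1035, 0.0089]
orientation: [180.0, 0.0, 3.0]
force: [0.2, 0.7, -0.5]
opening: 0.0295
gripper_force: 30.0
```

>>> play_rows(
  commands=[
    [[0,0,0,0.2,0,0,2.5],[0,0,0,0.2,0,0,2.5]],
  ],
)

```text
clock: 7.2
tool_pos: [0.537, -0.1034, 0.0091]
orientation: [180.0, -0.0, 3.1]
force: [0.0, -0.1, -1.0]
opening: 0.0295
gripper_force: 30.0
```

>>> play_rows(
  commands=[
    [[0,0,0,0.2,0,0,2.5],[0,0,0,0.2,0,0,2.5]],
  ],
)

```text
clock: 7.37
tool_pos: [0.5392, -0.1033, 0.0092]
orientation: [180.0, -0.0, 3.1]
force: [0.7, -0.1, 0.0]
opening: 0.0297
gripper_force: 30.0
```

>>> play_rows(
  commands=[
    [[0,0,0,0.15,0,0,2.5],[0,0,0,0.15,0,0,2.5]],
  ],
)

```text
clock: 7.53
tool_pos: [0.5406, -0.1032, 0.0091]
orientation: [180.0, -0.0, 3.1]
force: [0.2, 0.3, -1.1]
opening: 0.0298
gripper_force: 30.0
```

>>> play_rows(
  commands=[
    [[0,0,0,0.15,0,0,2.5],[0,0,0,0.15,0,0,2.5]],
  ],
)

```text
clock: 7.7
tool_pos: [0.5416, -0.1032, 0.0089]
orientation: [180.0, 0.0, 3.0]
force: [-0.6, 0.6, -1.1]
opening: 0.0294
gripper_force: 30.0
```

```bash
python3 look.py 5
```

```text
7.7 [ 0.54159931 -0.10315404  0.00894311] [1.79997553e+02 4.12802749e-02 3.04356238e+00]
```

View pics/w5.png

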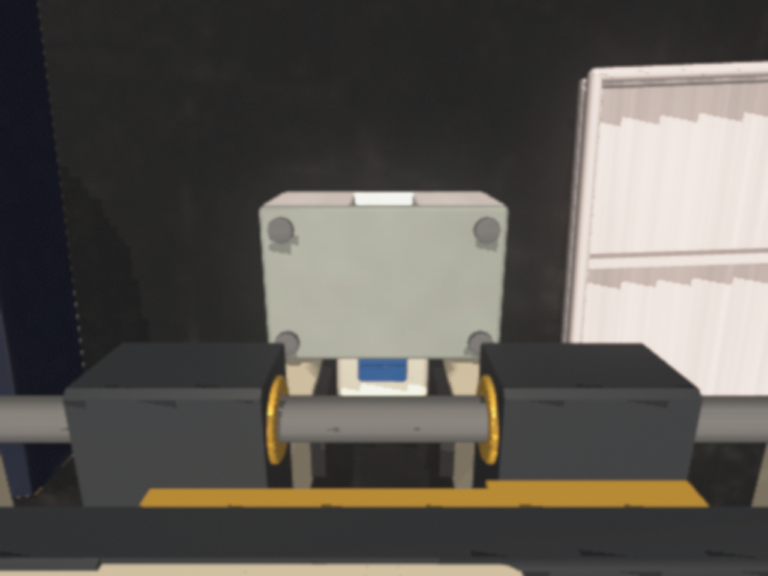

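Run:
```python
from h import *
f=lambda p:((p[0]+.5)/1.5-.5,(p[1]+.5)/1.5-.5)
o3,s3=pickle.load(open('w3.pkl','rb'));o4,s4=pickle.load(open('w4.pkl','rb'));o5,s5=pickle.load(open('w5.pkl','rb'))
for o,s,pts in[(o3,s3,[((384,236),'disp front',.0536+.016),((384,216),'nub front',.0536+.010),((380,167),'bar front',.038),((380,32),'bar back',.038),((380,255),'plate near',.004)]),
 (o4,s4,[((384,236),'disp front',.0055+.016),((384,216),'nub',.0055+.01),((380,183),'bar front',.038),((380,290),'plate',.004)]),
 (o5,s5,[((384,357),'bar front',.038),((384,205),'bar back',.038)])]:
    for p,n,z in pts:
        P=onz(cam(s,o),f(p),z);d=(P-o['tool_pos'])@rot(o['orientation']);print(n,P.round(4),'tool x',d[0].round(4))
```

```text
disp front [ 0.5385 -0.1054  0.0696] tool x 0.0472
nub front [ 0.5434 -0.1051  0.0636] tool x 0.0521
bar front [ 0.5561 -0.1032  0.038 ] tool x 0.065
bar back [ 0.5983 -0.101   0.038 ] tool x 0.1072
plate near [ 0.517  -0.1051  0.004 ] tool x 0.0258
disp front [ 0.5393 -0.1058  0.0215] tool x 0.0472
nub [ 0.5443 -0.1056  0.0155] tool x 0.0521
bar front [ 0.5561 -0.1038  0.038 ] tool x 0.0641
plate [ 0.5172 -0.1057  0.004 ] tool x 0.0251
bar front [ 0.5582 -0.103   0.038 ] tool x 0.0166
bar back [ 0.6002 -0.1007  0.038 ] tool x 0.0587
```

>>> play_rows(
  commands=[
    [[0,0,0,0.12,0,0,2.5],[0,0,0,0.12,0,0,2.5]],
  ],
)

```text
clock: 7.92
tool_pos: [0.5417, -0.1032, 0.0087]
orientation: [180.0, 0.1, 3.0]
force: [-5.1, -0.2, 0.5]
opening: 0.0295
gripper_force: 30.0
```

>>> play_rows(
  commands=[
    [[0,0,0,0.12,0,0,2.5],[0,0,0,0.12,0,0,2.5]],
  ],
)

```text
clock: 8.08
tool_pos: [0.5418, -0.1033, 0.0086]
orientation: [180.0, 0.3, 3.0]
force: [-7.1, 0.5, 4.1]
opening: 0.0295
gripper_force: 30.0
```

>>> play_rows(
  commands=[
    [[0,0,0,0.1,0,0,2.5],[0,0,0,0.1,0,0,2.5],[0,0,0,0,0,0,4.5],[0,0,0,-0.1,0,0,4.5],[0,0,0,-0.1,0,0,4.5],[0,0,0,-0.2,0,0,4.5]],
  ],
)

```text
clock: 8.58
tool_pos: [0.5432, -0.103, 0.0094]
orientation: [-180.0, -0.1, 3.1]
force: [-0.4, -0.2, 0.8]
opening: 0.0443
gripper_force: 0.0
```

>>> play_rows(
  commands=[
    [[0,0,0,0,0,-3,4.5],[0,0,0,0,0,-6,4.5],[0,0,0,-3.5,0,-9,4.5],[0,0,0,-7,0,-12,4.5],[0,0,0,-7,0,-12,4.5],[0,0,0,-7,0,-12,4.5]],
  ],
)

```text
clock: 9.08
tool_pos: [0.4722, -0.1067, 0.1319]
orientation: [-180.0, -0.3, 3.1]
force: [0.8, 0.5, 0.1]
opening: 0.0452
gripper_force: 0.0
```

```bash
python3 look.py 6
```

```text
9.0833 [ 0.47224034 -0.10674858  0.13187061] [-179.96053229   -0.32138121    3.05499777]
```

View pics/w6.png

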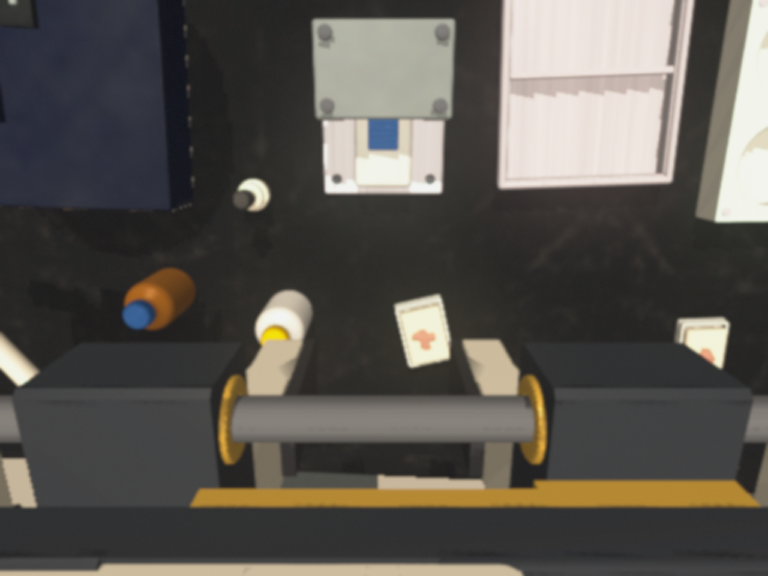

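Run:
```python
from h import *
f=lambda p:((p[0]+.5)/1.5-.5,(p[1]+.5)/1.5-.5)
o,s=pickle.load(open('w6.pkl','rb'));c=cam(s,o)
for z in(.003,.006):
    M=np.array([onz(c,f(p),z) for p in[(395,304),(441,294),(451,357),(408,367)]]);print(M.mean(0).round(4),[np.degrees(np.arctan2(v[1],v[0])).round(1) for v in(M[0]-M[3],M[1]-M[2])],np.linalg.norm(M[0]-M[3]),np.linalg.norm(M[0]-M[1]))
print(tcp_move(o,[.4345,-.1345,.06],15.5))
```

```text
[ 0.4348 -0.1343  0.003 ] [np.float64(14.5), np.float64(13.5)] 0.04216435135668102 0.028081095563713233
[ 0.436  -0.1339  0.006 ] [np.float64(14.5), np.float64(13.5)] 0.041723129556272796 0.027787245637332376
[-0.000e+00 -6.000e-03 -2.170e-01 -3.957e+00  2.575e+00  7.163e+00]
```

>>> play_rows(
  commands=[
    [[0,-0.005,-0.1,-2,1.3,3,4.5],[0,-0.005,-0.2,-3.95,2.58,6,4.5],[0,-0.005,-0.2,-3.95,2.58,8,4.5],[0,-0.005,-0.2,-3.95,2.58,10,4.5],[0,-0.005,-0.2,-3.95,2.58,12,4.5],[0,-0.005,-0.2,-3.95,2.58,12.6,4.5],[0,-0.005,-0.2,-3.95,2.58,12.9,4.5],[0,-0.005,-0.2,-3.95,2.58,12.9,4.5]],
  ],
)

```text
clock: 9.8
tool_pos: [0.433, -0.1349, 0.0002]
orientation: [-180.0, 0.6, 14.5]
force: [-8.9, 1.2, 19.6]
opening: 0.045
gripper_force: 9.5
```

>>> play_rows(
  commands=[
    [[0,0,0,0,0,0,2.3],[0,0,0,0,0,0,2.3],[0,0,0,0,0,0,2.3],[0,0,0,0,0,0,2.3],[0,0,0,0,0,0,2.3]],
  ],
)

```text
clock: 10.22
tool_pos: [0.4356, -0.1347, 0.0003]
orientation: [-180.0, 0.3, 14.5]
force: [-1.1, -0.5, 7.1]
opening: 0.0265
gripper_force: 30.9
```

>>> play_rows(
  commands=[
    [[0,0,0,0,0,-1.5,2.3],[0,0,0,0,0,-4,2.3],[0,0,0,0,0,-7,2.3],[0,0,0,0,0,-7,2.3]],
  ],
)

```text
clock: 10.55
tool_pos: [0.4385, -0.1346, 0.0744]
orientation: [179.9, -0.1, 14.6]
force: [0.3, 1.0, -0.1]
opening: 0.0263
gripper_force: 30.0
```

>>> play_rows(
  commands=[
    [[0,0,0.04,3,2.3,0,2.3],[0,0,0.08,6,4.6,0,2.3],[0,0,0.12,9,6.8,0,2.3],[0,0,0.166,12,9,0,2.3],[0,0,0.166,15.2,11.4,0,2.3],[0,0,0.166,15.2,11.4,0,2.3],[0,0,0.166,15.2,11.4,0,2.3]],
  ],
)

```text
clock: 11.13
tool_pos: [0.6119, -0.2077, 0.0671]
orientation: [180.0, 0.4, 4.9]
force: [-0.9, 1.5, -0.6]
opening: 0.0265
gripper_force: 30.0
```

```bash
python3 look.py 7
```

```text
11.1333 [ 0.61188512 -0.20769249  0.06714275] [179.98669026   0.3902508    4.94559389]
```

View pics/w7.png

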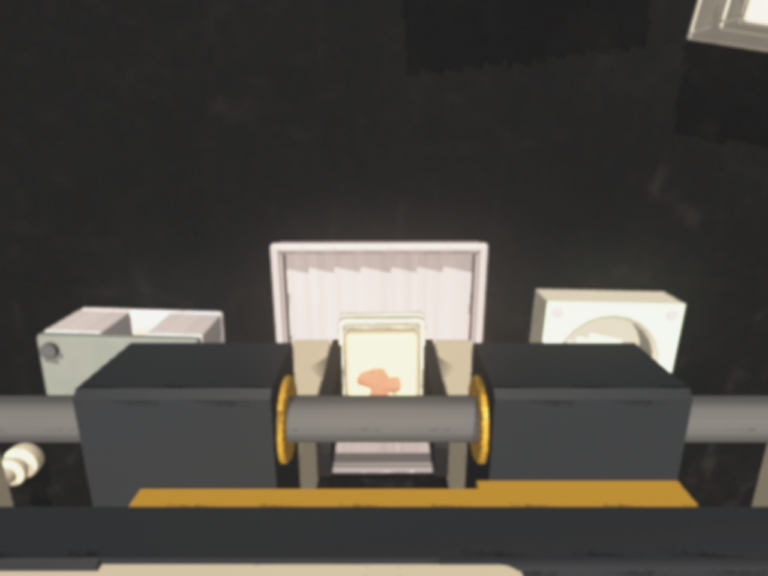

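Run:
```python
from h import *
f=lambda p:((p[0]+.5)/1.5-.5,(p[1]+.5)/1.5-.5)
o,s=pickle.load(open('w7.pkl','rb'));c=cam(s,o);R=rot(o['orientation'])
for n,p,z in[('tray far',(379,243),.014),('tray l',(271,260),.014),('tray r',(487,260),.014),('blk front',(381,314),.069),('cross wall top?',(381,455),.012)]:
    print(n,((onz(c,f(p),z)-o['tool_pos'])@R*1e3).round(1))
```

```text
tray far [31.3 -1.2 52.9]
tray l [ 23.9 -47.5  53. ]
tray r [23.9 45.2 53. ]
blk front [19.3 -0.2 -2. ]
cross wall top? [-75.2  -0.3  55.7]
```

>>> play_rows(
  commands=[
    [[0,0,0,0.2,-0.1,2,2.3],[0,0,0,0.2,-0.1,4,2.3],[0,0,0,0.2,-0.1,5.5,2.3],[0,0,0,0.2,-0.1,5.5,2.3],[0,0,0,0.2,-0.1,5.5,2.3]],
  ],
)

```text
clock: 11.6
tool_pos: [0.6109, -0.2054, 0.0139]
orientation: [180.0, 0.4, 5.0]
force: [-0.5, -0.7, 0.7]
opening: 0.0263
gripper_force: 30.0
```

>>> play_rows(
  commands=[
    [[0,0,0,0.15,0,0.4,2.3],[0,0,0,0.15,0,0.8,2.3],[0,0,0,0.15,0,0.9,2.3],[0,0,0,0.15,0,0.9,2.3]],
  ],
)

```text
clock: 11.93
tool_pos: [0.6135, -0.2056, 0.0055]
orientation: [180.0, 0.3, 5.0]
force: [-0.6, -0.3, -0.1]
opening: 0.0265
gripper_force: 30.0
```

>>> play_rows(
  commands=[
    [[0,0,0,0,0,0,3.5],[0,0,0,0,0,0,3.5],[0,0,0,0,0,0,3.5],[0,0,0,0,0,-2,3.5],[0,0,0,0,0,-5,4.5],[0,0,0,0,0,-7,4.5]],
  ],
)

```text
clock: 12.43
tool_pos: [0.6142, -0.2058, 0.0771]
orientation: [179.9, 0.2, 5.0]
force: [0.8, -0.5, -0.7]
opening: 0.0426
gripper_force: 0.0
```

>>> play_rows(
  commands=[
    [[0,0,0,-3,1.6,-2,4.5],[0,0,0,-6.5,3.5,-4,4.5],[0,0,0,-10,5.5,-5.5,4.5],[0,0,0,-13,7.2,-5.5,4.5],[0,0,0,-15.2,8.1,-5.5,4.5],[0,0,0,-15.2,8.1,-5.5,4.5],[0,0,0,-15.2,8.1,-5.5,4.5]],
  ],
)

```text
clock: 13.02
tool_pos: [0.4687, -0.3003, 0.1318]
orientation: [180.0, 0.2, 4.9]
force: [1.2, -0.6, 0.5]
opening: 0.0449
gripper_force: 0.0
```

```bash
cat > blob.py <<'E'
import sys
from look import *
o,s=look(sys.argv[1]);c=cam(s,o);P0=np.array([float(sys.argv[2]),float(sys.argv[3]),.004])
g=cv2.cvtColor(s['color'],cv2.COLOR_RGB2GRAY);u,v=proj(c,P0)[0];print('expect px',u,v)
n,L,st,ce=cv2.connectedComponentsWithStats((g>110).astype(np.uint8))
i=1+np.argmin(np.hypot(*(ce[1:]-[u,v]).T)+1e3*(st[1:,4]<200));print(st[i],ce[i])
k=cv2.findContours((L==i).astype(np.uint8),0,2)[0][0]
B=cv2.boxPoints(cv2.minAreaRect(k));M=np.array([onz(c,b,.003)for b in B]);print(B.round(1).tolist(),M.mean(0).round(4))
for a in(0,1):
    d=M[a+1]-M[a];print(np.linalg.norm(d[:2]).round(4),np.degrees(np.arctan2(d[1],d[0])).round(1))
E
python3 blob.py 8 .431 -.304
```

```text
13.0167 [ 0.46868003 -0.30026565  0.13181085] [179.9603131    0.21478759   4.88278982]
expect px 254.8256168183337 218.63156681142084
[ 239  196   33   45 1426] [255.42286115 217.68934081]
[[239.0, 196.0], [271.0, 196.0], [271.0, 240.0], [239.0, 240.0]] [ 0.4308 -0.3042  0.003 ]
0.0286 -85.1
0.0431 -174.3
```

>>> play_rows(
  commands=[
    [[0,0,0,-2,0.05,3,4.5],[0,0,0,-3.77,0.05,6,4.5],[0,0,0,-3.77,0.05,9,4.5],[0,0,0,-3.77,0.05,11.5,4.5],[0,0,0,-3.77,0.05,12.3,4.5],[0,0,0,-3.77,0.05,12.6,4.5],[0,0,0,-3.77,0.05,12.6,4.5]],
  ],
)

```text
clock: 13.65
tool_pos: [0.4323, -0.3032, 0.005]
orientation: [180.0, 0.3, 5.1]
force: [0.4, -0.1, 0.7]
opening: 0.0447
gripper_force: 0.0
```

>>> play_rows(
  commands=[
    [[0,0,0,0,0,0,2.3],[0,0,0,0,0,0,2.3],[0,0,0,0,0,0,2.3],[0,0,0,0,0,0,2.3],[0,0,0,0,0,0,2.3]],
  ],
)

```text
clock: 14.07
tool_pos: [0.432, -0.3035, 0.006]
orientation: [179.9, 0.2, 5.0]
force: [0.6, 0.5, 3.2]
opening: 0.0239
gripper_force: 5.7
```

>>> play_rows(
  commands=[
    [[0,0,0,0,0,0,4.5],[0,0,0,0,0,0.1,4.5],[0,0,0,0,0,0.4,4.5],[0,0,0,0,0,0.4,4.5]],
  ],
)

```text
clock: 14.4
tool_pos: [0.4311, -0.3033, 0.0007]
orientation: [-180.0, 0.3, 5.0]
force: [-0.7, 0.1, -0.5]
opening: 0.0428
gripper_force: 0.0
```

>>> play_rows(
  commands=[
    [[0,0,0,0,0,0,2.3],[0,0,0,0,0,0,2.3],[0,0,0,0,0,0,2.3],[0,0,0,0,0,0,2.3],[0,0,0,0,0,0,2.3],[0,0,0,0,0,0,2.3]],
  ],
)

```text
clock: 14.9
tool_pos: [0.4315, -0.3034, 0.0012]
orientation: [180.0, 0.3, 5.0]
force: [-0.1, -0.7, 0.1]
opening: 0.0256
gripper_force: 30.0
```

>>> play_rows(
  commands=[
    [[0,0,0,0,0,-1.5,2.3],[0,0,0,0,0,-4,2.3],[0,0,0,0,0,-7,2.3],[0,0,0,0,0,-7,2.3]],
  ],
)

```text
clock: 15.23
tool_pos: [0.4349, -0.3046, 0.0763]
orientation: [179.8, -0.1, 5.1]
force: [1.0, -0.7, 0.4]
opening: 0.0254
gripper_force: 30.0
```

>>> play_rows(
  commands=[
    [[0,0,0,3.4,-2,0,2.3],[0,0,0,6.8,-4,0,2.3],[0,0,0,10.2,-6,0,2.3],[0,0,0,13.6,-8.1,0,2.3],[0,0,0,13.6,-8.1,0,2.3],[0,0,0,13.6,-8.1,0,2.3],[0,0,0,13.6,-8.1,0,2.3]],
  ],
)

```text
clock: 15.82
tool_pos: [0.5598, -0.2104, 0.07]
orientation: [180.0, 0.3, 5.0]
force: [-0.2, -0.2, -0.4]
opening: 0.0257
gripper_force: 30.0
```

```bash
python3 look.py 9
```

```text
15.8167 [ 0.55983594 -0.21040939  0.06998748] [179.99960851   0.34356505   5.03468398]
```

View pics/w9.png

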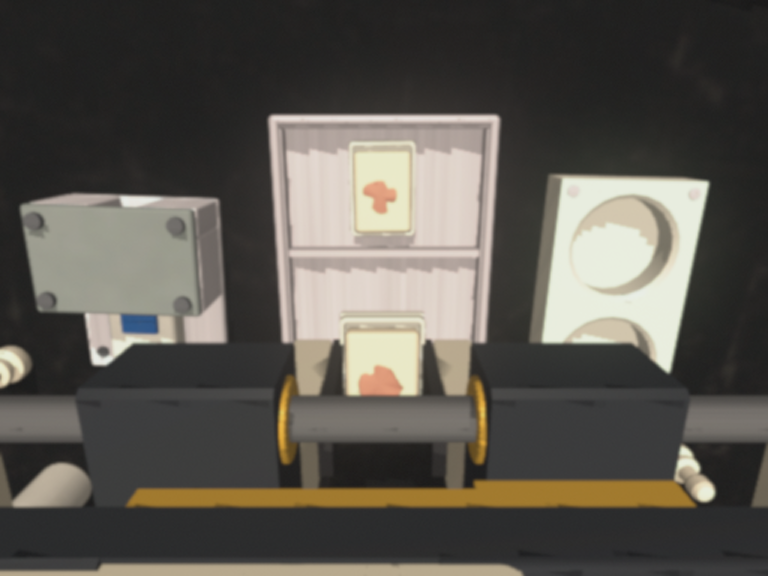

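Run:
```python
from h import *
f=lambda p:((p[0]+.5)/1.5-.5,(p[1]+.5)/1.5-.5)
o,s=pickle.load(open('w9.pkl','rb'));c=cam(s,o);R=rot(o['orientation'])
for n,p,z in[('tray far',(384,117),.014),('tray l',(278,250),.014),('tray r',(493,250),.014),('cross',(384,251),.012),('blk front',(382,314),.072),('well',(623,244),.018),('stand fl',(557,178),.018),('stand fr',(707,182),.018)]:
    P=onz(c,f(p),z);print(n,P.round(4),((P-o['tool_pos'])@R*1e3).round(1))
```

```text
tray far [ 0.6416 -0.2041  0.014 ] [82.3  0.9 55.5]
tray l [ 0.5831 -0.1633  0.014 ] [ 27.6 -44.9  55.8]
tray r [ 0.5912 -0.256   0.014 ] [27.6 48.2 55.8]
cross [ 0.5862 -0.2091  0.012 ] [26.7  1.  57.8]
blk front [ 0.5792 -0.2088  0.072 ] [19.4  0.1 -2.1]
well [ 0.5995 -0.3094  0.018 ] [ 31.1 102.1  51.8]
stand fl [ 0.6242 -0.2764  0.018 ] [58.6 71.4 51.6]
stand fr [ 0.628  -0.3378  0.018 ] [ 57.  132.9  51.6]
```

>>> play_rows(
  commands=[
    [[0,0,0,0.1,0.12,2,2.3],[0,0,0,0.1,0.12,4,2.3],[0,0,0,0.1,0.12,5.5,2.3],[0,0,0,0.1,0.12,6,2.3],[0,0,0,0.1,0.12,6.3,2.3],[0,0,0,0.1,0.12,6.3,2.3]],
  ],
)

```text
clock: 16.37
tool_pos: [0.5605, -0.2125, 0.0075]
orientation: [180.0, 0.3, 5.0]
force: [0.2, -0.5, 0.2]
opening: 0.0254
gripper_force: 30.0
```

>>> play_rows(
  commands=[
    [[0,0,0,0,0,0.2,2.3],[0,0,0,0,0,0.2,2.3],[0,0,0,0,0,0.2,3.5],[0,0,0,0,0,0.2,3.5],[0,0,0,0,0,0.2,3.5],[0,0,0,0,0,-2,3.5],[0,0,0,0,0,-6,3.5],[0,0,0,0,0,-10,4.8]],
  ],
)

```text
clock: 17.03
tool_pos: [0.5603, -0.2117, 0.1076]
orientation: [-180.0, 0.5, 5.0]
force: [1.2, -0.0, -0.0]
opening: 0.038
gripper_force: 0.0
```

>>> play_rows(
  commands=[
    [[0,0,0,-2,-3.4,-1,4.8],[0,0,0,-4,-6.8,-1,4.8],[0,0,0,-6,-10.2,-1,4.8],[0,0,0,-8,-13.6,-1,4.8],[0,0,0,-10.3,-16.8,-1,4.8],[0,0,0,-10.3,-16.8,-1,4.8],[0,0,0,-10.3,-16.8,-1,4.8]],
  ],
)

```text
clock: 17.62
tool_pos: [0.4438, -0.0519, 0.1188]
orientation: [-180.0, 0.2, 5.2]
force: [0.8, 0.1, 0.1]
opening: 0.0483
gripper_force: 0.0
```

>>> play_rows(
  commands=[
    [[0,0,0,-0.1,0.17,2,4.8],[0,0,0,-0.1,0.17,4.5,4.8],[0,0,0,-0.1,0.17,7,4.8],[0,0,0,-0.1,0.17,9,4.8],[0,0,0,-0.1,0.17,9.5,4.8],[0,0,0,-0.1,0.17,9.5,4.8]],
  ],
)

```text
clock: 18.12
tool_pos: [0.4425, -0.0562, 0.0218]
orientation: [179.9, 0.5, 4.9]
force: [-0.3, -0.7, -0.1]
opening: 0.0479
gripper_force: 0.0
```

>>> play_rows(
  commands=[
    [[0,0,0,0,0,0,2.2],[0,0,0,0,0,0,2.2],[0,0,0,0,0,0,2.2],[0,0,0,0,0,0,2.2],[0,0,0,0,0,0,2.2],[0,0,0,0,0,0,2.2]],
  ],
)

```text
clock: 18.62
tool_pos: [0.4439, -0.0551, 0.0239]
orientation: [180.0, 0.2, 5.0]
force: [-0.1, -0.8, 7.6]
opening: 0.026
gripper_force: 30.0
```

>>> play_rows(
  commands=[
    [[0,0,0,0,0,-2,2.2],[0,0,0,0,0,-5,2.2],[0,0,0,0,0,-8.5,2.2],[0,0,0,0,0,-8.5,2.2]],
  ],
)

```text
clock: 18.95
tool_pos: [0.447, -0.0546, 0.1139]
orientation: [-180.0, -0.2, 5.1]
force: [0.2, -0.1, -0.0]
opening: 0.0264
gripper_force: 30.0
```

>>> play_rows(
  commands=[
    [[0,0,0,1.6,3.3,0,2.2],[0,0,0,3.3,6.6,0,2.2],[0,0,0,5,10,0,2.2],[0,0,0,6.6,13.3,0,2.2],[0,0,0,8.2,16.6,0,2.2],[0,0,0,9.9,20,0,2.2],[0,0,0,11.5,23.3,0,2.2],[0,0,0,13.1,26.6,0,2.2]],
  ],
)

```text
clock: 19.62
tool_pos: [0.5977, -0.3105, 0.1073]
orientation: [180.0, 0.3, 5.0]
force: [1.1, 0.7, -0.0]
opening: 0.0261
gripper_force: 30.0
```

>>> play_rows(
  commands=[
    [[0,0,0,0,0,1.5,2.2],[0,0,0,0,0,1.5,2.2],[0,0,0,0,0,1.5,2.2]],
  ],
)

```text
clock: 19.87
tool_pos: [0.5959, -0.3088, 0.0912]
orientation: [-180.0, 0.4, 4.9]
force: [-0.5, 0.4, 0.4]
opening: 0.0262
gripper_force: 30.0
```

```bash
python3 look.py 10
```

```text
19.8667 [ 0.59586095 -0.30881699  0.09115573] [-179.95233905    0.44074111    4.9408102 ]
```

View pics/w10.png

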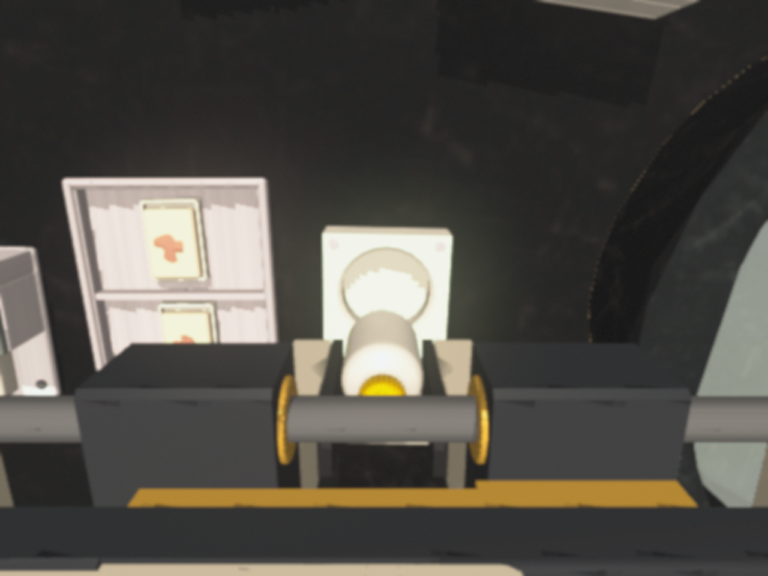

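Run:
```python
from h import *
f=lambda p:((p[0]+.5)/1.5-.5,(p[1]+.5)/1.5-.5)
o,s=pickle.load(open('w10.pkl','rb'));c=cam(s,o);R=rot(o['orientation'])
for n,p,z in[('far edge',(386,229),.018),('well top',(386,248),.018),('well l',(343,288),.018),('well r',(429,288),.018),('vial base front',(381,312),.0665)]:
    P=onz(c,f(p),z);print(n,P.round(4),((P-o['tool_pos'])@R*1e3).round(1))
```

```text
far edge [ 0.629  -0.3079  0.018 ] [33.6  2.  72.9]
well top [ 0.62   -0.3087  0.018 ] [24.7  2.  73. ]
well l [ 0.5987 -0.2899  0.018 ] [  5.  -18.5  73.1]
well r [ 0.6023 -0.3309  0.018 ] [ 5.1 22.6 73.1]
vial base front [ 0.606  -0.3077  0.0665] [10.4 -0.3 24.6]
```

>>> play_rows(
  commands=[
    [[0,0,0,0.5,0.2,1,2.2],[0,0,0,0.5,0.2,2.5,2.2],[0,0,0,0.5,0.2,4,2.2],[0,0,0,0.5,0.2,5,2.2],[0,0,0,0.5,0.2,5.7,2.2],[0,0,0,0.5,0.2,6,2.2],[0,0,0,0.5,0.2,6,2.2]],
  ],
)

```text
clock: 20.5
tool_pos: [0.6018, -0.3101, 0.032]
orientation: [180.0, 0.3, 5.0]
force: [-0.0, 0.2, -0.4]
opening: 0.0261
gripper_force: 30.0
```

>>> play_rows(
  commands=[
    [[0,0,0,0,0,0.2,2.2],[0,0,0,0,0,0.35,2.2],[0,0,0,0,0,0.35,2.2]],
  ],
)

```text
clock: 20.75
tool_pos: [0.6021, -0.3105, 0.0292]
orientation: [180.0, 0.3, 5.0]
force: [-0.5, 0.3, -0.5]
opening: 0.0261
gripper_force: 30.0
```

>>> play_rows(
  commands=[
    [[0,0,0,0,0,0,4.5],[0,0,0,0,0,0,4.5],[0,0,0,0,0,0,4.5],[0,0,0,0,0,0,4.5],[0,0,0,0,0,-2,4.5],[0,0,0,0,0,-5,4.5],[0,0,0,0,0,-9,4.5],[0,0,0,0,0,-9,4.5]],
  ],
)

```text
clock: 21.42
tool_pos: [0.6065, -0.3122, 0.1274]
orientation: [179.7, -0.3, 5.1]
force: [1.6, -0.5, 1.9]
opening: 0.0453
gripper_force: 0.0
```

>>> play_rows(
  commands=[
    [[0,0,0,-3,-3,0,4.8],[0,0,0,-6,-6,0,4.8],[0,0,0,-8.5,-9.3,0,4.8],[0,0,0,-10.5,-13,0,4.8],[0,0,0,-12,-17,0,4.8],[0,0,0,-12.4,-21,0,4.8],[0,0,0,-12.4,-25,0,4.8],[0,0,0,-12.4,-28,0,4.8]],
  ],
)

```text
clock: 22.08
tool_pos: [0.4538, -0.0401, 0.1201]
orientation: [-180.0, 0.2, 5.0]
force: [1.2, -0.3, 0.4]
opening: 0.0481
gripper_force: 0.0
```

>>> play_rows(
  commands=[
    [[0,0,-0.05,0,-3,0,4.8],[0,0,-0.087,0,-6,0,4.8],[0,0,-0.087,0,-6,0,4.8],[0,0,-0.087,0,-6,0,4.8]],
  ],
)

```text
clock: 22.42
tool_pos: [0.4494, 0.0191, 0.1198]
orientation: [-180.0, 0.2, 10.2]
force: [-0.3, -0.6, 0.1]
opening: 0.0481
gripper_force: 0.0
```

```bash
python3 look.py 11
```

```text
22.4167 [0.44938543 0.01905844 0.11978434] [-179.97518749    0.2170209    10.16555972]
```

View pics/w11.png

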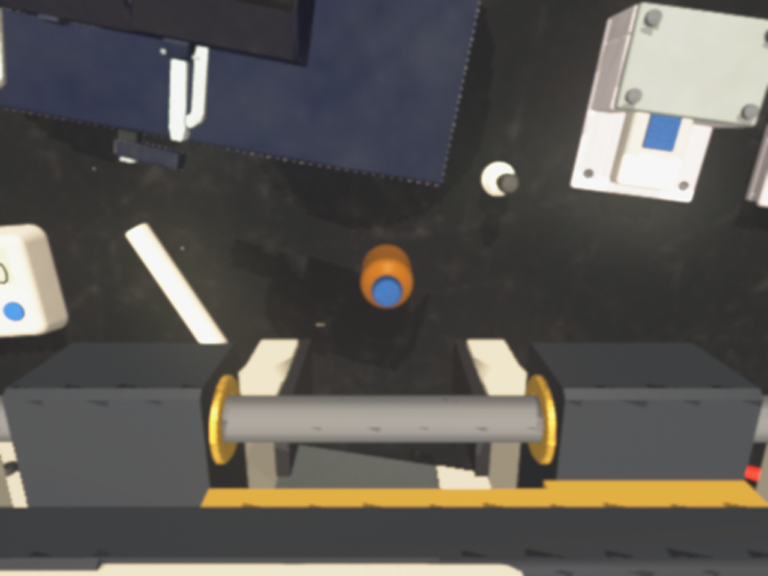

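Run:
```python
from h import *
f=lambda p:((p[0]+.5)/1.5-.5,(p[1]+.5)/1.5-.5)
o,s=pickle.load(open('w11.pkl','rb'));c=cam(s,o)
P=onz(c,f((387,292)),.05);print(P,tcp_move(o,[P[0],P[1],.023],10.2))
print([onz(c,f((300,62)),z).round(3) for z in(.05,.1,.15)])
```

```text
[0.45358853 0.017329   0.05      ] [-0.000e+00  4.000e-03 -1.000e-03  4.200e-01  2.490e-01  9.677e+00]
[array([0.546, 0.071, 0.05 ]), array([0.541, 0.062, 0.1  ]), array([0.537, 0.054, 0.15 ])]
```

Run:
```python
from h import *
f=lambda p:((p[0]+.5)/1.5-.5,(p[1]+.5)/1.5-.5)
o,s=pickle.load(open('w11.pkl','rb'));a=cam(s,o)
o,s=pickle.load(open('w1.pkl','rb'));b=cam(s,o)
for p,q in[((303,63),(105,187)),((440,184),(220,236))]: print(tri([ray(a,f(p)),ray(b,f(q))]))
```

```text
[0.54342873 0.06720313 0.06037128]
[0.50526844 0.00122212 0.03666588]
```

>>> play_rows(
  commands=[
    [[0,0,0,0.42,0.2,2,4.8],[0,0,0,0.42,0.2,4.5,4.8],[0,0,0,0.42,0.2,7,4.8],[0,0,0,0.42,0.2,9,4.8],[0,0,0,0.42,0.2,9.6,4.8],[0,0,0,0.42,0.2,9.6,4.8]],
  ],
)

```text
clock: 22.97
tool_pos: [0.4522, 0.0148, 0.022]
orientation: [179.9, 0.5, 9.9]
force: [-0.2, -0.0, -0.2]
opening: 0.0478
gripper_force: 0.0
```

>>> play_rows(
  commands=[
    [[0,0,0,0,0,0,2.2],[0,0,0,0,0,0,2.2],[0,0,0,0,0,0,2.2],[0,0,0,0,0,0,2.2],[0,0,0,0,0,0,2.2],[0,0,0,0,0,0,2.2]],
  ],
)

```text
clock: 23.47
tool_pos: [0.454, 0.0165, 0.0243]
orientation: [-180.0, 0.2, 10.0]
force: [-0.9, -0.8, 8.3]
opening: 0.0262
gripper_force: 30.0
```

>>> play_rows(
  commands=[
    [[0,0,0,0,0,-2,2.2],[0,0,0,0,0,-5,2.2],[0,0,0,0,0,-9,2.2],[0,0,0,0,0,-9,2.2]],
  ],
)

```text
clock: 23.8
tool_pos: [0.4574, 0.0175, 0.1199]
orientation: [-179.9, -0.3, 10.1]
force: [1.9, 1.7, 0.5]
opening: 0.0263
gripper_force: 30.0
```

>>> play_rows(
  commands=[
    [[0,0,0.02,0.4,4,0,2.2],[0,0,0.04,0.8,8,0,2.2],[0,0,0.087,1.2,12,0,2.2],[0,0,0.087,1.6,16,0,2.2],[0,0,0.087,2,20,0,2.2],[0,0,0.087,2.4,24,0,2.2],[0,0,0.087,2.8,28,0,2.2],[0,0,0.087,3.1,31,0,2.2]],
  ],
)

```text
clock: 24.47
tool_pos: [0.5383, -0.2865, 0.1131]
orientation: [180.0, 0.3, 5.0]
force: [1.1, -0.0, -0.1]
opening: 0.0263
gripper_force: 30.0
```

>>> play_rows(
  commands=[
    [[0,0,0,0.6,3.2,0,2.2],[0,0,0,0.6,3.2,2,2.2],[0,0,0,0.6,3.2,2.5,2.2],[0,0,0,0.6,3.2,2.5,2.2],[0,0,0,0.6,3.2,2.5,2.2]],
  ],
)

```text
clock: 24.88
tool_pos: [0.5461, -0.3144, 0.0881]
orientation: [-180.0, 0.4, 5.0]
force: [0.3, 0.1, 0.6]
opening: 0.0261
gripper_force: 30.0
```

```bash
python3 look.py 12
```

```text
24.8833 [ 0.54610485 -0.31438697  0.0880865 ] [-179.99837397    0.35208763    5.03173859]
```

View pics/w12.png

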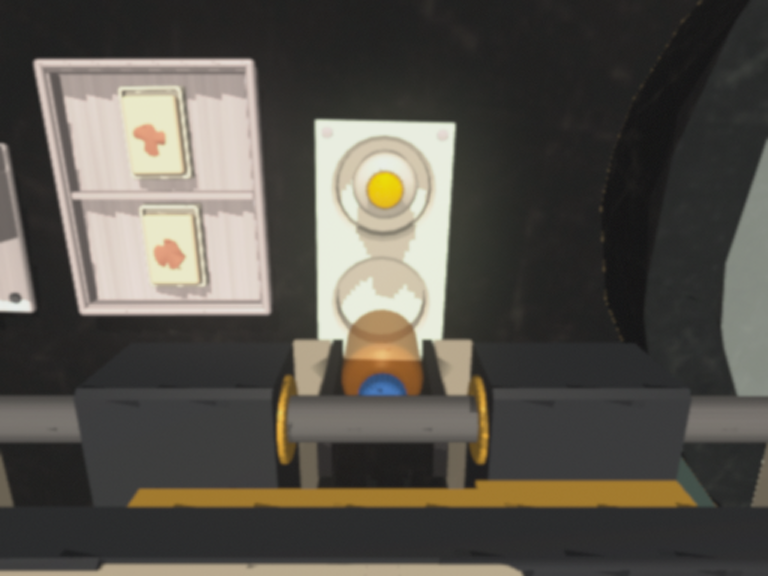

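>>> play_rows(
  commands=[
    [[0,0,0,0.05,0,1,2.2],[0,0,0,0.05,0,2.5,2.2],[0,0,0,0.05,0,4,2.2],[0,0,0,0.05,0,5,2.2],[0,0,0,0.05,0,5.6,2.2],[0,0,0,0.05,0,5.6,2.2],[0,0,0,0.05,0,5.8,2.2],[0,0,0,0.05,0,5.8,2.2]],
  ],
)

```text
clock: 25.6
tool_pos: [0.5472, -0.3151, 0.0306]
orientation: [180.0, 0.2, 5.0]
force: [0.7, 0.1, -0.5]
opening: 0.0264
gripper_force: 30.0
```

>>> play_rows(
  commands=[
    [[0,0,0,0,0,0.17,2.2],[0,0,0,0,0,0.17,2.2],[0,0,0,0,0,0.17,4.5],[0,0,0,0,0,0.17,4.5],[0,0,0,0,0,0.17,4.5],[0,0,0,0,0,0.17,4.5],[0,0,0,0,0,-2,4.5],[0,0,0,0,0,-5,4.5]],
  ],
)

```text
clock: 26.27
tool_pos: [0.5449, -0.3143, 0.0779]
orientation: [-179.9, 0.6, 5.0]
force: [1.5, 0.0, 0.2]
opening: 0.0451
gripper_force: 0.0
```

>>> play_rows(
  commands=[
    [[0,0,0,0,0,-4,4.5],[0,0,0,-2,-3,-8,4.5],[0,0,0,-5,-7,-12,4.5],[0,0,0,-6,-10,-14,4.5],[0,0,0,-6,-10,-14,4.5],[0,0,0,-6,-10,-14,4.5]],
  ],
)

```text
clock: 26.77
tool_pos: [0.479, -0.2186, 0.2255]
orientation: [179.9, -0.1, 5.1]
force: [0.1, 0.3, -0.3]
opening: 0.045
gripper_force: 0.0
```

```bash
python3 look.py 13
```

```text
26.7667 [ 0.47904099 -0.21862522  0.22547931] [ 1.79900244e+02 -1.40818536e-01  5.09931044e+00]
```

View pics/w13.png

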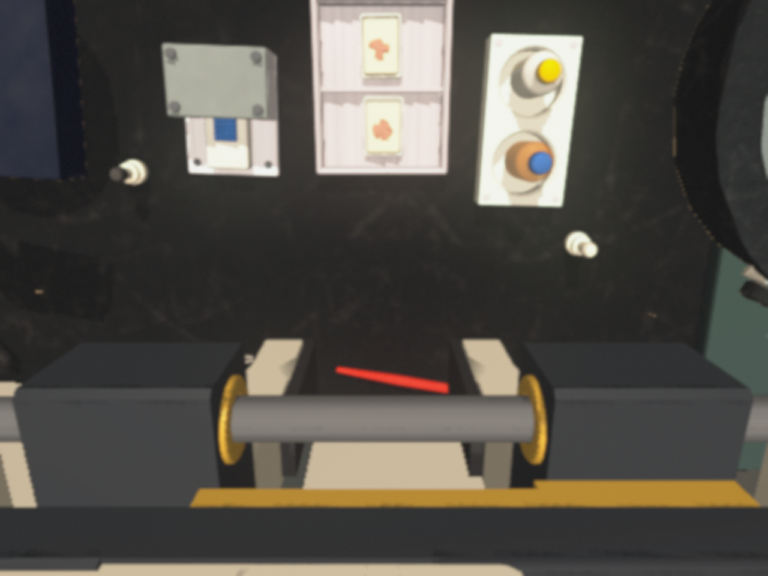

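Run:
```python
from h import *
from plant import ctrl
f=lambda p:((p[0]+.5)/1.5-.5,(p[1]+.5)/1.5-.5)
for k,r,p in(('13',(227,167),(232,175)),('6',(384,186),(384,192))):
    o,s=pickle.load(open(f'w{k}.pkl','rb'));c=cam(s,o)
    print(onz(c,f(r),.018),onz(c,f(r),.004),onz(c,f(p),.004))
print(ctrl.close_job())
```

```text
[ 0.52271015 -0.10519643  0.018     ] [ 0.52148903 -0.10111044  0.004     ] [ 0.51603427 -0.10479867  0.004     ]
[ 0.52201024 -0.10519653  0.018     ] [ 0.52069806 -0.10531126  0.004     ] [ 0.51738173 -0.10549263  0.004     ]
the job is handed in; nothing more can be done
None
```

The job is handed in: the dispenser went in first and sits home against the stop (contact felt, position checked in the images), both blocks lie flat one per tray bay, both vials stand upright one per well, and the clock was at about 27 s of the 96 s allowed.

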